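Clear the tee gauge from the bin bay and slide the parts bin home

TASK

A tee gauge is standing in the way in front of the sheet-steel bin bay. First hang it by the hole in its blade on the peg of the wooden stand; then slide the full parts bin, flat along the bench without lifting or tipping it, rear wall first into the bay until it is fully home against the back. Leave the mug, the tins and the tape roll where they stand.

Things in the scene. Friction and masses are not known exactly. Their poses are not given: they have to be found in the camera images.
- bay: Grey sheet-steel bin bay fixed to the bench, no floor, open in front. Origin on the bench at its middle; x points inward, from mouth to back wall. Inside 122 wide (y +-61), back wall's inner face x = +66, mouth x = -64. Side walls 34 high to x = -10, behind that 79 high with a roof (underside 76). A bin fully home has its origin at x = +3, y = 0 and the bay's yaw.
- bay_mouth (a point): Middle of the bay's mouth, on the bench, 64 mm before the bay's origin; axes as the bay's. From the mouth two flared guide wings, 28 high, run 52 mm outward, to about 160 apart.
- bin: Loose open parts bin holding small parts, 0.4-0.8 kg, 129 long (x) x 107 wide (y) x 66 high. Origin under its centre; x runs from the low front lip (outer face x = -62, 10 thick, 32 high, y +-49, between side walls ending at x = -65) to the 66 high rear wall (outer face x = +63), which enters the bay first. Side walls' outer faces y = +-52, lower towards the front.
- bin_rear (a point): Middle of the rear wall's outer face at its foot, 63 mm behind the bin's origin; at x = +66 of the bay when fully home.
- gauge: Loose tee gauge, 0.25 kg, standing upright between bin and bay: wooden stock 34 (x) x 110 (y) x 22 high flat on the bench, an upright steel blade 6 thick (x) x 46 wide (y) rising from its middle to 155 above the bench. Origin under the stock's centre, z up along the blade. Half a turn about z leaves it the same.
- gauge_hole (a point): Centre of the 22 mm hanging hole through the blade: 105 mm above the gauge's origin, 50 mm below the blade's top edge; the hole's axis is the gauge's x axis.
- stand: Fixed wooden hanging stand: foot 90 x 80 x 18, post 24 x 26 with its top 224 above the bench and its front face at x = +8. Origin on the bench at the foot's centre. The single steel peg, 9 mm thick, points to the stand's -x and rises 8 degrees towards its tip.
- peg_middle (a point): Point on the peg's axis, 48 mm in front of the post and 217 mm above the bench; axes as the stand's.
- peg_tip (a point): Centre of the 12 mm ball at the peg's free end, 93 mm in front of the post and 223 mm above the bench.
- mug: Bystander: mug with handle, 81 x 113 x 101 high; origin under its centre.
- tin: Bystander: upright food tin, diameter 75, 110 high; origin under its centre.
- tape_roll: Bystander: roll of tape lying flat, diameter 62, 18 high; origin under its centre.
- flux_pot: Bystander: small round lidded tin, diameter 46, 33 high; origin under its centre.
There are look-alikes about, which are no part of the job. There is more than one size of the gauge; the one meant has the size given above.

How it is judged:
By the outcome, as a careful person would: the job done as asked, in the order asked, and still so for the second after the job is handed in, with the robot touching nothing.
It also fails if it takes over 72 s, if anything falls off the work surface, if the arm or the gripper's body presses on something with over 40 N, if the wrist force passes 120 N, or if a joint passes its speed limit or range.

ROBOT

A 6-joint arm with a two-finger parallel gripper is mounted at the origin on a cart in front of the work surface, level with it; the furniture and walls round the work are solid. World frame = base frame: x ahead of the robot, y to its left, z up, the work surface at z = 0. Lengths are in m, angles in rad, forces in N, time in s.
With the tool pointing down it reaches from about 0.35 to 0.775 m from the base axis. Payload 5.5 kg.
Tool frame: the origin (TCP) lies midway between the tips of the shut fingers; the grasp point (between the pads) lies 19 mm behind it; z points along the fingers, y is the line along which they close (so a half turn about z gives the same grasp; the last joint's range is limited). The gripper opens to 85 mm and grips with 20 to 120 N. Pads are 22 mm wide; open, the fingers measure 114 mm over their backs; the gripper's body (76 mm by 85 mm) begins 54 mm behind the grasp point. The pads swing forward as they close: fully open they stand 13 mm farther back than shut.
Start: joints at [1.087, 0.313, 0.046, 1.304, 0, 1.431], TCP at [0.194, 0.541, 0.231] pointing down, gripper open.
Joint ranges: [-2.76, 2.76], [-0.86, 1.69], [-1.03, 1.26], [-2.2, 2.34], [-1.47, 1.5], [-3.14, 3.14]. Speed limits (rad/s): [2.57, 2.57, 3.14, 3.14, 3.14, 3.14].

INTERFACE

Orientations are given as a unit quaternion [w, x, y, z].
In Python, from workcell import get_state, read_camera, camera_info, hand_in, recognise gives the robot as it stands.
- The arm moves only by the tool arm_command, never from a script. Its argument "moves" is one flat list of numbers, 7 for each row, row after row: the opening, from -1 (shut) to 1 (fully open), then the shift along the tool's x, y, z in mm, then the turn, a rotation vector about the tool's x, y, z in rad. A call has 1 to 8 rows; each row shifts and turns the commanded pose from where the row before left it, along the tool's axes as they then stand; what a row does not reach is not made up. A row lasts 1/8 s, in which the tool goes at most 62.5 mm and 10.7 degrees, less where a joint would pass 70% of its speed; a pose out of reach is approached as far as the arm can. A call with a gripper value outside its range is refused whole. The fingers move at their own pace and stop on an object; "newtons" is the grip in N (left out, the last holds). Time passes only in rows, so rows that do not move let the fingers close. It gives the time, the measured TCP pose, the force, the opening and the grip force at its end, in the units of the state.
- get_state(): the state, without advancing time (a new reading comes with each control period).
- read_camera(name): name is "scene" or "top" or "wrist"; returns (picture, depth): 384x512x3 uint8, blue, green, red; 384x512 float32, m along the optical axis (not along the pixel's ray), 0 where there is no reading.
- camera_info(name): a dict with "fovy" (degrees; the focal length in pixels is half the picture's height over the tangent of half this angle, whatever the lens; pixels are square), "cx", "cy" (the principal point, pixels), "eye" and "orientation" of the camera in the world; the wrist camera has in their place "tool_from_camera" (4x4, takes a point from camera to tool coordinates, whose origin is the TCP and whose axes are the flange's). Camera axes: x right, y down, z forward; pixel columns grow to the right and rows downward; lengths in m; the calibration is good to about 2 mm. A picture is of the moment at which its call begins: read the wrist's pose just before it. camera_info takes no time and is no camera call.
- hand_in(): hands the job in; it is judged then, once.
Trained networks look in the newest picture that a camera, given by its name, has taken for a name from the list of things; names that differ only in an ending like _2 or _b are one class to them, and where a whole thing is asked for, a point or a joint stands for the part that bears it (a point fixed in the world has none). Each returns a list of dicts, best first, with "confidence" (0 to 1); they miss things now and then, are a little off and sometimes report something else, mostly with a low value. They report only what shows in the picture. A call takes as long as a camera call. They do not tell look-alikes from the thing itself.
- recognise(camera, label): "point" ([column, row] in pixels, amid what is visible of it).
The state is a dict: "clock": time; "joint_pos": joint angles; "qvel": joint speeds; "tau": joint torques, N m; "tcp_pos": TCP position; "orientation": TCP orientation; "wrist_force": force on the tool from outside, world axes, zero at the start; "ft_torque": the same for the moment, N m; "finger_gap": finger opening in m; "grip_force": force on a finger pad.
Only numpy, scipy, OpenCV 4.12 (cv2) and the standard library are available. Lean on these libraries where they do the work, as an engineer would, in place of code of your own. Each camera call takes 0.05 s, during which the arm holds its last target. There are 200 camera calls.

## Working session

There is one attempt and no reset: what is moved stays moved. The work goes in short steps, Python scripts to look and compute and a tool call to move; the robot and the scene stay as the last step left them, time stands still between calls to the robot, and variables do not carry over. Pictures are saved under pics/ and viewed, at most 10 in all, crops included, and the job is handed in when it is done.

Besides the shell and the picture viewer there is one more tool, called after "Request:" as name(argument=value, ...), one argument or row to a line, values as JSON. arm_command: Moves the arm, as the interface text tells. Its arguments: {"type":"object","properties":{"moves":{"type":"array"},"newtons":{"type":"number"}},"required":["moves"]}

```bash
mkdir -p pics
cat > h.py <<'E'
import numpy as np,cv2
from scipy.spatial.transform import Rotation as R
from workcell import *
def q2R(q): return R.from_quat([q[1],q[2],q[3],q[0]]).as_matrix()
def cam(n,st=None):
    i=camera_info(n); f=192/np.tan(np.radians(i['fovy'])/2)
    if n=='wrist':
        T=np.array(i['tool_from_camera']); Q=q2R(st['orientation'])
        return f,i['cx'],i['cy'],Q@T[:3,:3],Q@T[:3,3]+np.array(st['tcp_pos'])
    o=np.array(i['orientation']); M=q2R(o) if o.size==4 else o.reshape(3,3)
    return f,i['cx'],i['cy'],M,np.array(i['eye'])
def cloud(d,c):
    f,cx,cy,M,e=c; v,u=np.mgrid[:384,:512]
    P=np.stack([(u-cx)/f*d,(v-cy)/f*d,d],-1)@M.T+e
    P[d<=0]=np.nan; return P
def proj(p,c):
    f,cx,cy,M,e=c; q=(np.array(p)-e)@M; return [f*q[0]/q[2]+cx,f*q[1]/q[2]+cy]
E
python3 - <<'E'
from h import *
L=['bay','bin','gauge','gauge_hole','stand','peg_tip','mug','tin','tape_roll','flux_pot']
for n in ['scene','top']:
    im,d=read_camera(n); print(n,camera_info(n))
    np.savez('%s0.npz'%n,im=im,d=d); P=cloud(d,cam(n))
    for l in L:
        for r in recognise(n,l):
            u,v=map(int,np.round(r['point'])); print(l,round(r['confidence'],2),u,v,P[min(v,383),min(u,511)].round(3))
    cv2.imwrite('pics/%s0.png'%n,im)
print(get_state())
E
```

```text
scene {'fovy': 50.469953214368466, 'cx': 252.8401662809048, 'cy': 191.03210039881859, 'eye': array([-0.35293498,  1.19850762,  0.82381811]), 'orientation': array([ 0.17687534, -0.27940863,  0.79678149, -0.5057521 ])}
bay 0.7 290 198 [ 0.542 -0.191  0.016]
bin 0.87 213 228 [0.626 0.221 0.017]
gauge 0.65 311 222 [ 0.35  -0.054  0.02 ]
gauge 0.49 283 235 [0.385 0.09  0.015]
gauge 0.21 295 199 [ 0.51  -0.181  0.024]
gauge 0.16 214 230 [0.627 0.215 0.006]
gauge_hole 0.68 306 223 [ 0.38  -0.067 -0.   ]
gauge_hole 0.66 215 229 [0.625 0.211 0.008]
gauge_hole 0.56 282 234 [0.393 0.085 0.014]
stand 0.72 303 173 [ 0.593 -0.375  0.064]
peg_tip 0.89 306 168 [ 0.658 -0.51   0.031]
mug 0.88 224 199 [0.69  0.084 0.071]
tin 0.6 170 264 [0.504 0.538 0.078]
tin 0.21 211 225 [0.626 0.231 0.036]
tape_roll 0.64 318 217 [ 0.355 -0.118  0.014]
flux_pot 0.55 218 287 [0.356 0.481 0.027]
top {'fovy': 48.36696884310737, 'cx': 256.91880966914886, 'cy': 190.0475450590188, 'eye': array([0.31298936, 0.06423817, 1.58586207]), 'orientation': array([-0.05854794,  0.7145383 , -0.69465104,  0.05888206])}
bay 0.77 318 20
[... 645 characters left out ...]
39   0.021]
{'clock': 1.1, 'joint_pos': array([1.08738678e+00, 3.13165562e-01, 4.61007174e-02, 1.30361042e+00,
       3.47852633e-05, 1.43116403e+00]), 'qvel': array([-0.00079249,  0.00072533, -0.00029653, -0.00015225, -0.00101454,
        0.00069686]), 'tau': array([ 1.09601155e-03, -4.80477011e+01,  2.98817575e+01,  3.05435760e-04,
       -6.93585844e-05,  6.82529404e-06]), 'tcp_pos': array([0.19383578, 0.54138384, 0.23134309]), 'orientation': array([1.99815054e-06, 1.71043446e-01, 9.85263485e-01, 6.29500351e-05]), 'wrist_force': array([ 0.80052606,  0.33327388, -0.29784297]), 'ft_torque': array([ 0.01153846, -0.03536881,  0.01185928]), 'grip_force': 0.0, 'finger_gap': 0.08509926047619279}
```

Run:
```python
from h import *
t=np.load('top0.npz');s=np.load('scene0.npz')
a=cv2.resize(t['im'][130:290,110:430],(800,400),interpolation=cv2.INTER_CUBIC)
cv2.imwrite('pics/topc.png',a)
b=cv2.resize(s['im'][110:310,130:370],(720,600),interpolation=cv2.INTER_CUBIC)
cv2.imwrite('pics/scenec.png',b)
```

```text
(no output)
```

View pics/topc.png

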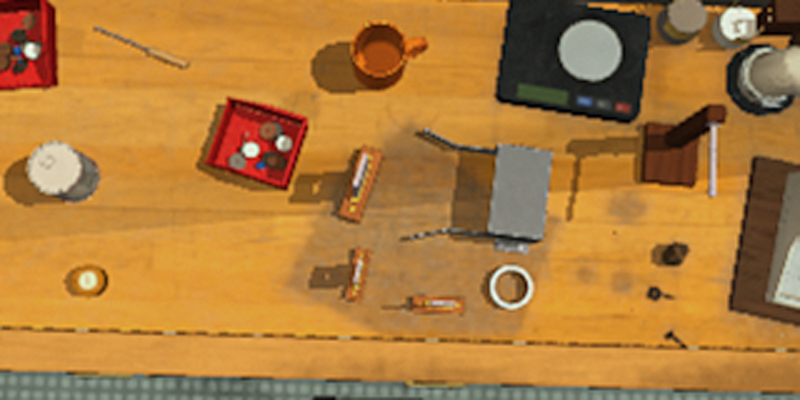

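View pics/scenec.png

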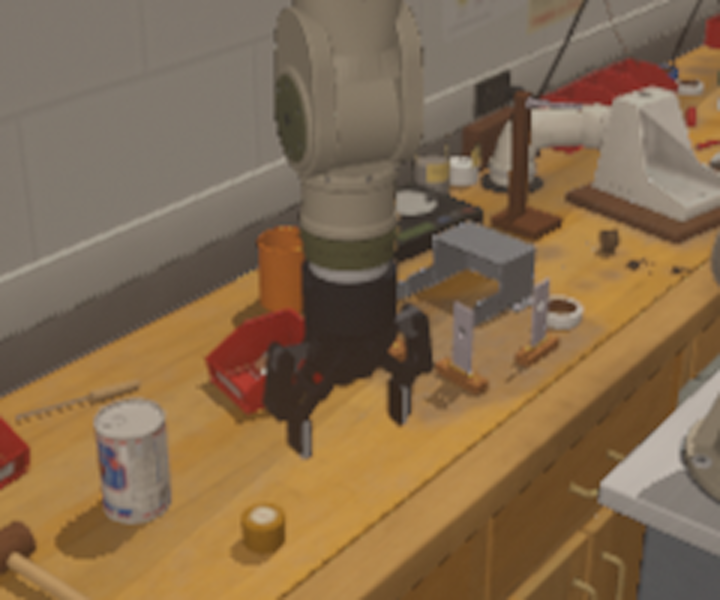

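Run:
```python
from h import *
C={}
for n in ['scene','top']:
    z=np.load(n+'0.npz'); C[n]=cloud(z['d'],cam(n)).reshape(-1,3)
def sel(n,x,y,z):
    P=C[n]; m=(P[:,0]>x[0])&(P[:,0]<x[1])&(P[:,1]>y[0])&(P[:,1]<y[1])&(P[:,2]>z[0])&(P[:,2]<z[1]); return P[m]
def rep(nm,*a):
    for n in C:
        p=sel(n,*a)
        if len(p)<4: print(nm,n,len(p));continue
        (c,s,an)=cv2.minAreaRect((p[:,:2]*1000).astype(np.float32))
        w,V=np.linalg.eigh(np.cov(p[:,:2].T)); ax=V[:,1]
        print(nm,n,len(p),'rect',np.round(c,0),np.round(s,0),round(an,1),'mean',p.mean(0).round(3),'ax',round(np.degrees(np.arctan2(ax[1],ax[0])),1),'z',p[:,2].min().round(3),p[:,2].max().round(3))
g=((.44,.59),(.03,.125))
rep('stock',*g,(.012,.028)); rep('blade',*g,(.05,.2)); rep('bladetop',*g,(.135,.2))
rep('small',(.33,.45),(.0,.12),(.04,.2))
rep('bay roof',(.4,.65),(-.26,-.09),(.065,.1))
rep('bay all',(.4,.65),(-.26,.02),(.015,.1))
rep('bin rim',(.48,.68),(.13,.30),(.055,.09)); rep('bin all',(.48,.68),(.13,.30),(.02,.09))
rep('post',(.5,.75),(-.45,-.3),(.1,.19)); rep('foot',(.5,.75),(-.45,-.3),(.012,.024)); rep('peg',(.4,.75),(-.5,-.3),(.19,.26))
rep('mug',(.6,.8),(-.05,.13),(.04,.12))
rep('tape',(.33,.45),(-.22,-.12),(.01,.03))
p=sel('top',(.48,.68),(.13,.32),(.025,.09)); print(p[p[:,2]>.06].round(3).tolist()[::6])
p=sel('top',(.4,.75),(-.5,-.3),(.17,.26)); print(p.round(3).tolist()[::3])
```

```text
stock scene 28 rect [485.  92.] [19. 43.] 26.4 mean [0.484 0.094 0.019] ax 121.7 z 0.013 0.024
stock top 201 rect [525.  79.] [ 34. 110.] 72.5 mean [0.521 0.079 0.022] ax 161.5 z 0.012 0.028
blade scene 0
blade top 52 rect [525.  79.] [ 7. 45.] 72.1 mean [0.523 0.078 0.127] ax 161.6 z 0.051 0.16
bladetop scene 0
bladetop top 30 rect [525.  79.] [ 7. 45.] 72.4 mean [0.525 0.078 0.154] ax 162.6 z 0.137 0.16
small scene 97 rect [390.  80.] [11. 38.] 73.8 mean [0.391 0.081 0.075] ax 167.1 z 0.04 0.106
small top 15 rect [392.  78.] [ 4. 31.] 80.1 mean [0.391 0.078 0.099] ax 169.9 z 0.055 0.11
bay roof scene 273 rect [ 511. -149.] [ 86. 136.] 84.8 mean [ 0.506 -0.145  0.076] ax 174.8 z 0.066 0.083
bay roof top 802 rect [ 513. -149.] [ 79. 129.] 83.4 mean [ 0.512 -0.149  0.079] ax 173.3 z 0.065 0.089
bay all scene 630 rect [ 547. -124.] [180. 283.] 68.1 mean [ 0.517 -0.141  0.051] ax 164.5 z 0.015 0.083
bay all top 1011 rect [ 553. -112.] [221. 277.] 70.2 mean [ 0.519 -0.147  0.069] ax 156.6 z 0.016 0.089
bin rim scene 60 rect [617. 195.] [87. 40.] 49.2 mean [0.615 0.192 0.061] ax 61.1 z 0.
[... 2416 characters left out ...]
373, 0.173], [0.591, -0.38, 0.185], [0.585, -0.379, 0.218], [0.582, -0.379, 0.218], [0.579, -0.38, 0.215], [0.575, -0.378, 0.22], [0.573, -0.38, 0.214], [0.568, -0.378, 0.22], [0.566, -0.38, 0.214], [0.562, -0.379, 0.215], [0.559, -0.379, 0.215], [0.554, -0.377, 0.223], [0.551, -0.377, 0.222], [0.548, -0.377, 0.22], [0.545, -0.377, 0.22], [0.542, -0.376, 0.222], [0.537, -0.374, 0.228], [0.535, -0.376, 0.223], [0.532, -0.376, 0.223], [0.527, -0.374, 0.228], [0.525, -0.376, 0.222], [0.521, -0.375, 0.226], [0.518, -0.374, 0.227], [0.515, -0.374, 0.227], [0.512, -0.375, 0.226], [0.508, -0.373, 0.231], [0.505, -0.374, 0.228], [0.501, -0.372, 0.233], [0.499, -0.374, 0.226], [0.495, -0.373, 0.229]]
```

Request:
arm_command(
  moves=[1,-45,-30,0,0,0,-0.005,1,-45,-30,0,0,0,-0.005,1,-45,-30,0,0,0,-0.005,1,-45,-30,0,0,0,-0.005,1,-45,-30,0,0,0,-0.005,1,-45,-30,0,0,0,-0.005,1,-45,-30,0,0,0,-0.005,1,-25,-20,0,0,0,0],
)

```text
clock: 2.1
tcp_pos: [0.4434, 0.2123, 0.2314]
orientation: [0.0, 0.155, 0.988, 0.0]
wrist_force: [0.6, 0.5, -0.1]
finger_gap: 0.0851
grip_force: 0.0
```

```bash
cat >> h.py <<'E'
def go(p,yaw,st=None):
    """tool-frame shift (mm) and turn to TCP p, tool down, tool y at world angle yaw (deg)"""
    st=st or get_state(); Q=q2R(st['orientation']); a=np.radians(yaw)
    best=None
    for s in (1,-1):
        y=s*np.array([np.cos(a),np.sin(a),0]); z=np.array([0,0,-1.]); T=np.c_[np.cross(y,z),y,z]
        rv=R.from_matrix(Q.T@T).as_rotvec()
        if best is None or np.linalg.norm(rv)<np.linalg.norm(best): best=rv
    print('t',round(st['clock'],2),'tcp',st['tcp_pos'].round(4),'yaw',round(np.degrees(np.arctan2(Q[1,1],Q[0,1])),2),'shift',((np.array(p)-st['tcp_pos'])@Q*1000).round(1),'turn',best.round(4),'F',st['wrist_force'].round(1),'gap',round(st['finger_gap'],4),'j6',round(st['joint_pos'][5],2))
E
python3 - <<'E'
from h import *
st=get_state(); go([.525,.079,.2],72.4,st)
im,d=read_camera('wrist'); c=cam('wrist',st); P=cloud(d,c); np.savez('w1.npz',im=im,d=d)
cv2.imwrite('pics/w1.png',im)
p=P[(P[...,2]>.14)&(P[...,2]<.165)&(abs(P[...,0]-.525)<.05)&(abs(P[...,1]-.079)<.05)]
if len(p)>9: print(len(p),cv2.minAreaRect((p[:,:2]*1000).astype(np.float32)),p.mean(0))
for l in ['gauge','gauge_hole','bin']: print(l,[(r['confidence'],np.round(r['point'])) for r in recognise('wrist',l)])
E
```

```text
t 2.1 tcp [0.4434 0.2123 0.2314] yaw 72.19 shift [-118.5 -101.9   31.5] turn [ 0.0003  0.0007 -0.0038] F [ 0.6  0.5 -0.1] gap 0.0851 j6 0.59
10 ((545.9398193359375, 76.67964172363281), (0.45996764302253723, 6.3633222579956055), 68.42312622070312) [0.54526022 0.07694158 0.14173802]
gauge [(0.92, array([129., 164.])), (0.69, array([ 38., 150.])), (0.67, array([174., 241.]))]
gauge_hole [(0.8, array([127., 163.])), (0.75, array([178., 244.]))]
bin [(0.57, array([293., 254.]))]
```

View pics/w1.png

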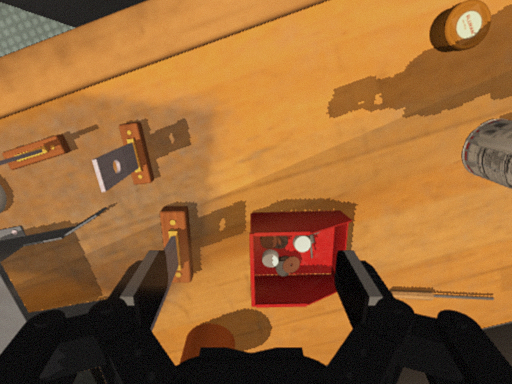

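Request:
arm_command(
  moves=[1,-30,-25.5,0,0,0,0,1,-30,-25.5,0,0,0,0,1,-30,-25.5,0,0,0,0,1,-28.5,-25.4,0,0,0,-0.004,1,0,0,20,0,0,0,1,0,0,0,0,0,0],
  newtons=60,
)

```text
clock: 3.05
tcp_pos: [0.5224, 0.0821, 0.21]
orientation: [-0.002, 0.151, 0.988, -0.0]
wrist_force: [-0.2, -1.1, -0.1]
finger_gap: 0.0854
grip_force: 0.0
```

Run:
```python
from h import *
go([.525,.079,.122],72.4)
im,d=read_camera('top'); P=cloud(d,cam('top'))
st=get_state();im,d=read_camera('wrist'); P=cloud(d,cam('wrist',st))
p=P[(P[...,2]>.03)&(P[...,2]<.17)&(abs(P[...,0]-.525)<.05)&(abs(P[...,1]-.079)<.05)]
print(len(p));
```

```text
t 3.05 tcp [0.5224 0.0821 0.21  ] yaw 72.6 shift [-3.7 -2.1 88. ] turn [-0.0006 -0.0033  0.0035] F [-0.2 -1.1 -0.1] gap 0.0854 j6 0.31
715
```

Request:
arm_command(
  moves=[1,0,0,30,0,0,0,1,0,0,30,0,0,0,1,0,0,20,0,0,0,1,0,0,8,0,0,0,1,0,0,0,0,0,0],
)

```text
clock: 3.78
tcp_pos: [0.5238, 0.0818, 0.1238]
orientation: [0.0, 0.151, 0.988, 0.0]
wrist_force: [-0.2, 0.2, 0.1]
finger_gap: 0.0853
grip_force: 0.0
```

Run:
```python
from h import *
go([.525,.079,.122],72.4)
```

```text
t 3.77 tcp [0.5238 0.0818 0.1238] yaw 72.59 shift [-2.  -2.3  1.8] turn [0.0002 0.0002 0.0034] F [-0.2  0.2  0.1] gap 0.0853 j6 0.31
```

Adjust and close.

Request:
arm_command(
  moves=[1,-2,-2.3,2,0,0,0.003,0,0,0,0,0,0,0,-1,0,0,0,0,0,0,-1,0,0,0,0,0,0,-1,0,0,0,0,0,0,-1,0,0,0,0,0,0,-1,0,0,0,0,0,0],
  newtons=70,
)

```text
clock: 4.65
tcp_pos: [0.5252, 0.0785, 0.1214]
orientation: [0.0, 0.153, 0.988, 0.0]
wrist_force: [1.0, 0.5, 0.7]
finger_gap: 0.0052
grip_force: 68.7
```

Run:
```python
from h import *
go([.525,.079,.122],72.4); print(get_state()['grip_force'])
```

```text
t 4.65 tcp [0.5252 0.0785 0.1214] yaw 72.37 shift [ 0.4  0.5 -0.6] turn [ 0.0003  0.0003 -0.0006] F [1.  0.5 0.7] gap 0.0052 j6 0.3
68.68595123291016
```

Request:
arm_command(
  moves=[-1,0,0,-20,0,0,0,-1,0,0,-40,0,0,0,-1,0,0,-40,0,0,0,-1,0,0,-20,0,0,0,-1,-5,-30,0,0,0,0,-1,-8,-50,0,0,0,0,-1,-8,-50,0,0,0,0,-1,-8,-50,0,0,0,0],
)

```text
clock: 5.65
tcp_pos: [0.4973, -0.1032, 0.2407]
orientation: [-0.001, 0.153, 0.988, 0.0]
wrist_force: [0.9, -0.1, -2.9]
finger_gap: 0.0054
grip_force: 69.0
```

Request:
arm_command(
  moves=[-1,-8,-50,0,0,0,0,-1,-8,-50,0,0,0,0,-1,-8,-50,0,0,0,0,-1,-8,-50,0,0,0,0,-1,-7,-40,0,0,0,0,-1,0,-29,0,0,0,0.05,-1,0,0,0,0,0,0.15,-1,0,0,0,0,0,0.18],
)

```text
clock: 6.65
tcp_pos: [0.453, -0.3704, 0.2401]
orientation: [-0.001, 0.34, 0.94, 0.001]
wrist_force: [-0.3, 0.8, -2.8]
finger_gap: 0.0051
grip_force: 69.2
```

Request:
arm_command(
  moves=[-1,0,0,0,0,0,0.18,-1,0,0,0,0,0,0.18,-1,0,0,0,0,0,0.18,-1,0,0,0,0,0,0.18,-1,0,0,0,0,0,0.16,-1,0,0,0,0,0,0.07,-1,0,0,0,0,0,0,-1,0,0,0,0,0,0],
)

```text
clock: 7.65
tcp_pos: [0.4536, -0.3699, 0.2408]
orientation: [-0.001, 0.73, 0.683, 0.0]
wrist_force: [0.4, 0.8, -2.3]
finger_gap: 0.0049
grip_force: 69.1
```

Run:
```python
from h import *
st=get_state(); go([.454,-.3705,.2394],-3.7,st); print(st['grip_force'])
for n in ['top','scene','wrist']:
    st=get_state(); im,d=read_camera(n); P=cloud(d,cam(n,st)); np.savez(n+'2.npz',im=im,d=d)
    for l in ['gauge_hole','peg_tip']:
        for r in recognise(n,l)[:2]:
            u,v=np.round(r['point']).astype(int); print(n,l,round(r['confidence'],2),u,v,P[v,u].round(4))
    # peg points
    b=(P[...,0]>.47)&(P[...,0]<.585)&(abs(P[...,1]+.376)<.02)&(P[...,2]>.2)&(P[...,2]<.236); p=P[b]
    if len(p): 
        for x in np.arange(.48,.585,.015):
            q=p[abs(p[:,0]-x)<.0075]; 
            if len(q): print(n,len(q),q.mean(0).round(4))
    m=cam(n,st); print('expected tip px',np.round(proj([.499,-.3735,.223],m)),'hole',np.round(proj(st['tcp_pos']+[0,0,-.0164],m)))
ims=[]
for n,ce in [('scene',(308,165)),('wrist',(256,200))]:
    im=np.load(n+'2.npz')['im']; r=50 if n=='scene' else 150
    y0=max(0,ce[1]-r);c=im[y0:y0+2*r,ce[0]-r:ce[0]+r]; ims.append(cv2.resize(c,(400,400),interpolation=cv2.INTER_CUBIC))
cv2.imwrite('pics/h2.png',np.hstack(ims))
```

```text
t 7.65 tcp [ 0.4536 -0.3699  0.2408] yaw -3.77 shift [-0.6  0.4  1.4] turn [-0.0007 -0.0007 -0.0012] F [ 0.4  0.8 -2.3] gap 0.0049 j6 0.82
69.1452956199646
top gauge_hole 0.6 385 224 [ 0.4492 -0.3629  0.1632]
top peg_tip 0.92 381 190 [ 0.5897 -0.3949  0.0164]
top peg_tip 0.23 317 204 [ 0.5214 -0.1476  0.0808]
top 9 [ 0.4984 -0.3736  0.2277]
top 12 [ 0.5099 -0.3744  0.226 ]
top 15 [ 0.525  -0.3757  0.2232]
top 12 [ 0.54   -0.3767  0.2212]
top 15 [ 0.5552 -0.3778  0.219 ]
top 12 [ 0.5704 -0.3789  0.2168]
expected tip px [394. 207.] hole [393. 221.]
scene gauge_hole 0.68 309 223 [ 0.35   -0.0386  0.0227]
scene gauge_hole 0.49 281 230 [0.4025 0.0795 0.0258]
scene peg_tip 0.68 304 171 [ 0.5964 -0.389   0.0689]
scene peg_tip 0.43 215 287 [0.3614 0.4885 0.029 ]
scene 5 [ 0.5152 -0.3741  0.2199]
scene 5 [ 0.5266 -0.3722  0.2189]
scene 4 [ 0.5394 -0.3737  0.2153]
scene 6 [ 0.5542 -0.3762  0.2147]
scene 5 [ 0.5698 -0.3774  0.2122]
expected tip px [322. 146.] hole [331. 148.]
wrist gauge_hole 0.92 251 196 [ 0.4556 -0.347   0.2125]
wrist gauge_hole 0.41 396 195 [ 0.5916 -0.3902  0.1173]
wrist peg_tip 0.65 394 197 [ 6.473e-01 -4.398e-01 -3.000e-04]
wrist 259 [ 0.4984 -0.3715  0.2263]
wrist 350 [ 0.5101 -0.3725  0.2246]
wrist 338 [ 0.5249 -0.3739  0.2224]
wrist 335 [ 0.5399 -0.3751  0.2204]
wrist 324 [ 0.555  -0.3765  0.2182]
wrist 306 [ 0.57   -0.3777  0.216 ]
expected tip px [325. 238.] hole [251. 239.]
```

View pics/h2.png

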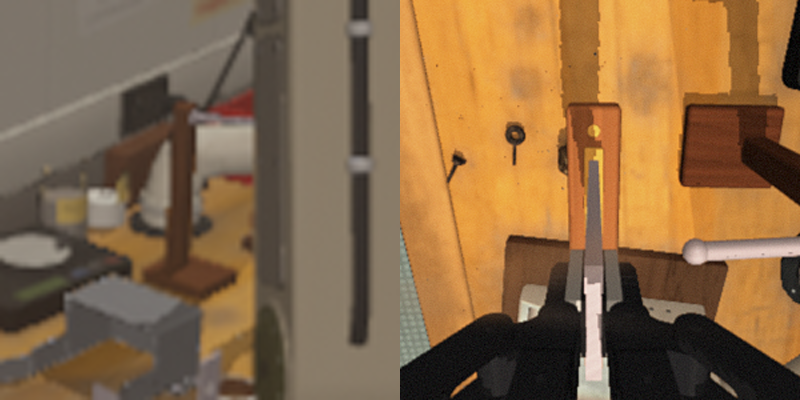

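Run:
```python
from h import *
st=get_state()
Q=q2R(st['orientation'])
for n in ['wrist','top','scene']:
    z=np.load(n+'2.npz'); P=cloud(z['d'],cam(n,st)); T=(P-st['tcp_pos'])@Q*1000
    m=(abs(T[...,0])<80)&(abs(T[...,1])<30)&(T[...,2]>80)&(T[...,2]<125)
    p=T[m]; 
    if len(p)<5: print(n,len(p)); continue
    print(n,len(p),'x',np.percentile(p[:,0],[0,1,5,50,95,99,100]).round(1),'y',np.percentile(p[:,1],[1,50,99]).round(1),'z',np.percentile(p[:,2],[1,50,99]).round(1))
    s=p[p[:,2]<103]; print('  top face x',s[:,0].min().round(1),s[:,0].max().round(1),'y',s[:,1].min().round(1),s[:,1].max().round(1))
    for a in range(-60,65,10):
        q=s[(s[:,0]>a)&(s[:,0]<a+10)]
        if len(q)>3: print(a,len(q),q[:,1].min().round(1),q[:,1].max().round(1),np.median(q[:,2]).round(1))
    b=T[(abs(T[...,1])<8)&(abs(T[...,0])<40)&(T[...,2]>5)&(T[...,2]<85)]
    if len(b): print('  blade x',np.percentile(b[:,0],[0,1,50,99,100]).round(1),'y',np.median(b[:,1]))
```

```text
wrist 3672 x [-44.  -40.9 -34.9  20.2  53.5  54.7  54.9] y [-16.7   0.3  16.6] z [ 92.3  99.7 112.1]
  top face x -44.0 54.5 y -17.1 16.9
-50 57 -16.3 16.8 99.9
-40 244 -17.1 16.8 99.8
-30 265 -17.0 16.6 99.8
-20 279 -16.7 16.4 99.6
-10 303 -16.4 16.1 99.6
0 320 -17.0 16.9 99.7
10 356 -17.0 16.7 99.6
20 507 -16.7 16.5 99.2
30 469 -16.5 16.2 99.7
40 508 -17.1 16.9 99.7
50 240 -16.9 16.7 100.1
  blade x [22.1 22.1 22.7 23.1 23.2] y 0.2926961576835969
top 218 x [-35.6 -33.  -23.9  23.4  52.7  53.5  53.7] y [-18.9  -7.1  15. ] z [ 85.7  99.9 118.7]
  top face x -35.6 53.7 y -19.1 15.0
-30 12 -17.5 -4.1 97.9
-20 13 -18.2 -4.9 98.9
-10 16 -18.7 15.0 98.5
0 17 -16.9 14.3 95.9
10 21 -17.6 13.5 99.0
20 27 -18.4 12.5 99.0
30 28 -19.1 14.9 99.7
40 27 -17.4 13.5 99.4
50 9 -17.7 13.1 100.3
  blade x [-12.1 -11.1  14.4  22.9  23.1] y -4.274097051918913
scene 5 x [49.6 49.7 50.  51.7 55.  55.2 55.3] y [13.2 13.8 15.5] z [102.2 112.  122.4]
  top face x 55.3 55.3 y 13.2 13.2
```

Request:
arm_command(
  moves=[-1,-0.5,10,1,0,0,0.008,-1,0,16,0,0,0,0,-1,0,12,0,0,0,0,-1,0,10,0.5,0,0,0,-1,0,10,1.5,0,0,0,-1,0,10,1.5,0,0,0,-1,0,0,0,0,0,0],
)

```text
clock: 8.98
tcp_pos: [0.5222, -0.3755, 0.2363]
orientation: [-0.0, 0.733, 0.68, 0.0]
wrist_force: [-0.8, 0.4, -2.4]
finger_gap: 0.0051
grip_force: 69.1
```

Run:
```python
from h import *
st=get_state(); go([.546,-.377,.2335],-4.2,st); print(st['grip_force'],st['ft_torque'].round(2))
im,d=read_camera('wrist'); cv2.imwrite('pics/h3.png',cv2.resize(im[120:384,150:450],(600,528)))
```

```text
t 8.97 tcp [ 0.5222 -0.3755  0.2363] yaw -4.27 shift [ 0.3 23.9  2.7] turn [-0.0004 -0.0004 -0.0011] F [-0.8  0.4 -2.4] gap 0.0051 j6 0.9
69.11055564880371 [-0.02  0.02 -0.06]
```

View pics/h3.png

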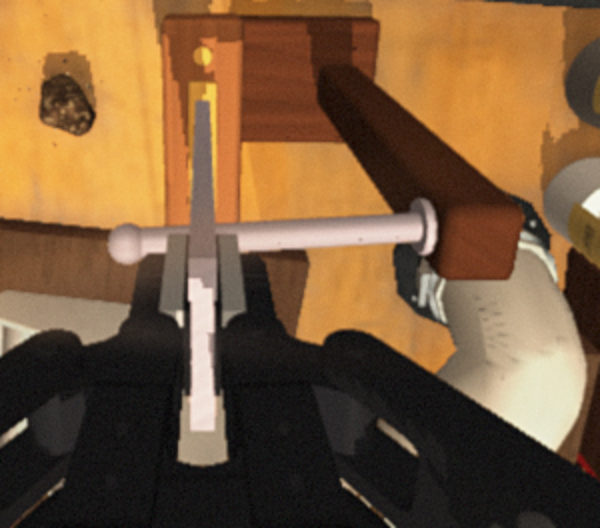

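Request:
arm_command(
  moves=[-1,0,12,2,0,0,0,-1,0,12,2,0,0,0,-1,0,0,2,0,0,0,-1,0,0,1.5,0,0,0,-1,0,0,1,0,0,0,-1,0,0,0,0,0,0],
)

```text
clock: 9.78
tcp_pos: [0.5453, -0.3774, 0.2283]
orientation: [-0.0, 0.733, 0.68, 0.0]
wrist_force: [-1.0, -0.4, -2.8]
finger_gap: 0.0047
grip_force: 69.1
```

Run:
```python
from h import *
st=get_state(); go([.546,-.377,.2267],-4.2,st); print(st['grip_force'],st['ft_torque'].round(2))
```

```text
t 9.78 tcp [ 0.5453 -0.3774  0.2283] yaw -4.31 shift [0.4 0.7 1.6] turn [-0.0001 -0.0002 -0.0019] F [-1.  -0.4 -2.8] gap 0.0047 j6 0.92
69.11241888999939 [-0.   -0.04  0.  ]
```

Lower a bit more and release gently.

Request:
arm_command(
  moves=[-1,0,0,1.2,0,0,0,-1,0,0,0,0,0,0,-0.85,0,0,0,0,0,0,-0.7,0,0,0,0,0,0,-0.5,0,0,0,0,0,0,-0.5,0,0,0,0,0,0,-0.5,0,0,0,0,0,0],
)

```text
clock: 10.65
tcp_pos: [0.5455, -0.3774, 0.2271]
orientation: [0.0, 0.733, 0.68, 0.0]
wrist_force: [-0.3, 0.2, 0.6]
finger_gap: 0.0213
grip_force: 0.0
```

Run:
```python
from h import *
st=get_state(); go([.546,-.377,.2267],-4.2,st); print(st['grip_force'],st['ft_torque'].round(2))
im,d=read_camera('wrist'); cv2.imwrite('pics/h4.png',im[120:384,150:450]); P=cloud(d,cam('wrist',st)); T=(P-st['tcp_pos'])@q2R(st['orientation'])*1000
m=(abs(T[...,0])<80)&(abs(T[...,1])<60)&(T[...,2]>80)&(T[...,2]<140); p=T[m]; print(len(p),np.percentile(p,[1,50,99],axis=0).round(1))
```

```text
t 10.65 tcp [ 0.5455 -0.3774  0.2271] yaw -4.3 shift [0.5 0.4 0.4] turn [ 0.0001  0.     -0.0017] F [-0.3  0.2  0.6] gap 0.0213 j6 0.92
0.0 [-0.02 -0.    0.01]
4238 [[-40.6 -18.5  82.6]
 [ 12.8   1.1 100.2]
 [ 55.   58.1 134.5]]
```

View pics/h4.png

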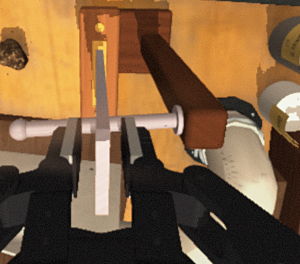

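Request:
arm_command(
  moves=[-0.5,0,0,-15,0,0,0,-0.5,0,0,-30,0,0,0,-0.5,0,0,-35,0,0,0,-0.5,0,0,-20,0,0,0,-0.5,20,-2,0,0,0,0,-0.5,45,-3,0,0,0,0,0.4,50,-4,0,0,0,0,0.4,50,-4,0,0,0,0],
)

```text
clock: 11.7
tcp_pos: [0.5449, -0.2107, 0.3283]
orientation: [0.001, 0.733, 0.68, 0.0]
wrist_force: [1.0, 0.4, 0.1]
finger_gap: 0.0566
grip_force: 0.0
```

Request:
arm_command(
  moves=[0.4,50,-4,0,0,0,0,0.4,50,-4,0,0,0,0,0.4,50,-4,0,0,0,0,0.4,50,-4,0,0,0,0,0.4,50,-4,0,0,0,0,0.4,50,-4,0,0,0,0,0.4,50,-4,0,0,0,0,0.4,50,-4,0,0,0,0],
)

```text
clock: 12.7
tcp_pos: [0.543, 0.191, 0.3286]
orientation: [0.001, 0.733, 0.68, 0.001]
wrist_force: [0.6, -0.6, -0.5]
finger_gap: 0.0597
grip_force: 0.0
```

Request:
arm_command(
  moves=[0.4,50,-4,0,0,0,0,0.4,50,-4,0,0,0,0,0.4,40,-4,0,0,0,0.05,0.4,20,0,0,0,0,0.1,0.4,0,0,0,0,0,0.037,0.4,0,0,0,0,0,0],
)

```text
clock: 13.45
tcp_pos: [0.5441, 0.3491, 0.3277]
orientation: [0.0, 0.793, 0.609, 0.0]
wrist_force: [0.4, -0.3, 0.1]
finger_gap: 0.0597
grip_force: 0.0
```

Run:
```python
from h import *
st=get_state(); go([.605,.3286,.1],-15,st)
im,d=read_camera('top'); P=cloud(d,cam('top')).reshape(-1,3); cv2.imwrite('pics/t5.png',cv2.resize(im[130:290,110:430],(800,400),interpolation=cv2.INTER_CUBIC))
def rep(nm,x,y,z):
    m=(P[:,0]>x[0])&(P[:,0]<x[1])&(P[:,1]>y[0])&(P[:,1]<y[1])&(P[:,2]>z[0])&(P[:,2]<z[1]);p=P[m]
    print(nm,len(p),cv2.minAreaRect((p[:,:2]*1000).astype(np.float32)) if len(p)>4 else '',p.mean(0).round(3))
rep('stock',(.45,.65),(-.46,-.29),(.1,.14)); rep('blade',(.48,.585),(-.46,-.29),(.235,.29)); rep('rim',(.48,.68),(.13,.26),(.055,.09))
```

```text
t 13.45 tcp [0.5441 0.3491 0.3277] yaw -14.98 shift [ -4.1  64.  227.8] turn [ 0.0006 -0.0001  0.0004] F [ 0.4 -0.3  0.1] gap 0.0597 j6 2.28
stock 283 ((568.2459106445312, -381.233154296875), (111.40143585205078, 89.39022827148438), 84.46951293945312) [ 0.546 -0.37   0.126]
blade 57 ((544.0740356445312, -378.72216796875), (45.57861328125, 7.044796466827393), 85.55458068847656) [ 0.543 -0.378  0.255]
rim 96 ((574.0892333984375, 214.11705017089844), (88.83103942871094, 107.5841293334961), 75.46955108642578) [0.574 0.194 0.065]
```

View pics/t5.png

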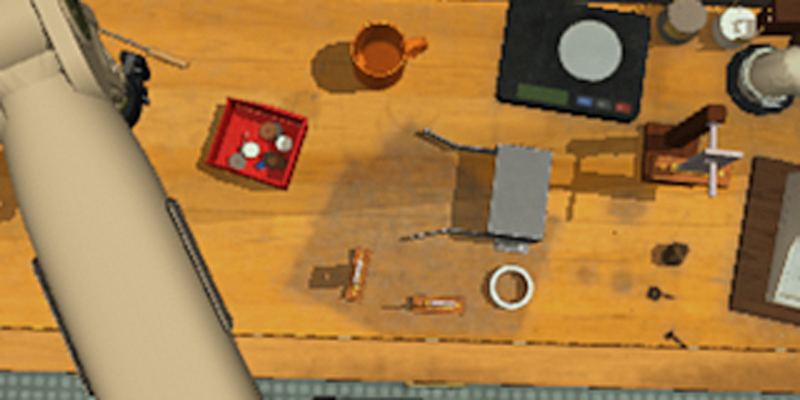

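Request:
arm_command(
  moves=[0.4,-2,32,20,0,0,0,0.4,-2,32,50,0,0,0,0.4,0,0,50,0,0,0,0.4,0,0,50,0,0,0,0.4,0,0,50,0,0,0,0.4,0,0,50,0,0,0,0.4,0,0,35,0,0,0,0.4,0,0,0,0,0,0],
)

```text
clock: 14.5
tcp_pos: [0.6023, 0.3269, 0.0192]
orientation: [-0.001, 0.794, 0.608, -0.003]
wrist_force: [0.4, -0.8, 0.5]
finger_gap: 0.06
grip_force: 0.0
```

Run:
```python
from h import *
st=get_state(); go([.605,.3286,.008],-15,st)
im,d=read_camera('wrist'); P=cloud(d,cam('wrist',st)); cv2.imwrite('pics/w6.png',im)
O=np.array([.579,.232,0]);x=np.array([-.259,-.966,0]);y=np.array([.966,-.259,0])
B=np.stack([(P-O)@x,(P-O)@y,P[...,2]],-1)*1000
m=(B[...,0]>-90)&(B[...,0]<-45)&(abs(B[...,1])<70)&(B[...,2]>5)&(B[...,2]<50); print(m.sum())
for a in range(-65,66,10):
    q=B[m&(abs(B[...,1]-a)<5)]
    if len(q)>5: print(a,len(q),np.percentile(q[:,0],[2,50]).round(1),'zmax',q[:,2].max().round(1))
```

```text
t 14.5 tcp [0.6023 0.3269 0.0192] yaw -15.06 shift [ 2.3  2.2 11.1] turn [-0.0054  0.0041 -0.0011] F [ 0.4 -0.8  0.5] gap 0.06 j6 2.21
3313
-45 8 [-62.9 -61.5] zmax 14.8
-35 439 [-89.7 -64.6] zmax 49.6
-25 437 [-67.2 -64.8] zmax 32.8
-15 425 [-66.8 -64.6] zmax 32.6
-5 429 [-66.4 -64.4] zmax 32.7
5 432 [-66.3 -64.1] zmax 33.4
15 428 [-65.9 -63.8] zmax 32.6
25 469 [-89.4 -63.9] zmax 49.7
35 238 [-65.5 -63.1] zmax 32.7
55 8 [-48.4 -45.8] zmax 47.8
```

View pics/w6.png

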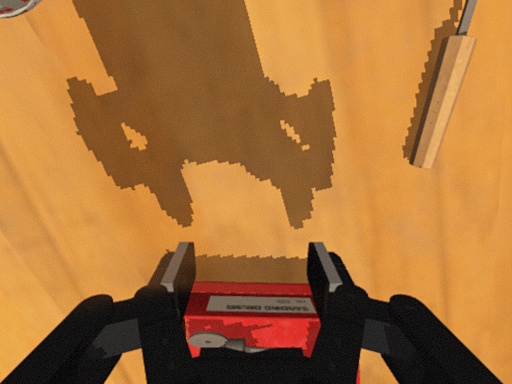

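Request:
arm_command(
  moves=[0.4,0,1,6,0,0,0,0.4,0,0,5,0,0,0,0.4,-9,0,0,0,0,0,0.4,-9,0,0,0,0,0,0.4,0,0,0,0,0,0],
)

```text
clock: 15.18
tcp_pos: [0.6009, 0.3107, 0.0115]
orientation: [-0.0, 0.794, 0.608, -0.0]
wrist_force: [0.1, 0.7, -0.6]
finger_gap: 0.0596
grip_force: 0.0
```

```bash
cat >> h.py <<'E'
O=np.array([.516,-.120,0]);a_=np.radians(-96.6);BX=np.array([np.cos(a_),np.sin(a_),0]);BY=np.array([-BX[1],BX[0],0])
def binlip():
    """lip face line in tool coords from the wrist camera; TCP in bay frame"""
    st=get_state(); im,d=read_camera('wrist'); Q=q2R(st['orientation']); W=cloud(d,cam('wrist',st)); T=(W-st['tcp_pos'])@Q*1000
    m=(abs(T[...,1])<26)&(T[...,0]<5)&(T[...,0]>-40)&(W[...,2]>.008)&(W[...,2]<.027); p=T[m]
    # front-most face per strip
    r=[(a,np.median(p[abs(p[:,1]-a)<3][:,0])) for a in range(-24,25,6) if (abs(p[:,1]-a)<3).sum()>5]
    r=np.array(r); k=np.polyfit(r[:,0],r[:,1],1) if len(r)>2 else [np.nan]*2
    t=st['tcp_pos']; yaw=np.degrees(np.arctan2(Q[1,1],Q[0,1]))
    print('t',round(st['clock'],2),'z',round(t[2],4),'lip face tool x',np.round(k[1],1),'rel slope deg',np.degrees(k[0]).round(2),'TCP bay x,y',((t-O)@BX*1e3).round(1),((t-O)@BY*1e3).round(1),'tool yaw rel bay',round(yaw+6.6,2),'F',st['wrist_force'].round(1))
    return im
E
python3 - <<'E'
from h import *
binlip(); go([.605,.3286,.008],-15)
E
```

```text
t 15.18 z 0.0115 lip face tool x -18.4 rel slope deg -1.45 TCP bay x,y -437.6 34.9 tool yaw rel bay -8.47 F [ 0.1  0.7 -0.6]
t 15.22 tcp [0.6011 0.3111 0.0115] yaw -15.05 shift [17.9 -0.8  3.5] turn [ 0.0001 -0.0003 -0.0009] F [ 0.5 -0.5  0. ] gap 0.0596 j6 2.19
```

Request:
arm_command(
  moves=[0.4,-3,0,3,0,0,0,0.4,-4,0,0,0,0,0,0.4,-6,-0.1,0,0,0,-0.002,0.4,-10,-0.3,0,0,0,-0.005,0.4,-12,-0.4,0,0,0,-0.006,0.4,-12,-0.4,0,0,0,-0.006,0.4,-8,-0.25,0,0,0,-0.004,0.4,0,0,0,0,0,0],
)

```text
clock: 16.23
tcp_pos: [0.5857, 0.2576, 0.0083]
orientation: [0.0, 0.787, 0.617, -0.0]
wrist_force: [-0.6, 0.1, 0.1]
finger_gap: 0.0599
grip_force: 0.0
```

Run:
```python
from h import *
binlip()
```

```text
t 16.23 z 0.0083 lip face tool x -13.2 rel slope deg 0.29 TCP bay x,y -383.1 25.8 tool yaw rel bay -7.16 F [-0.6  0.1  0.1]
```

Request:
arm_command(
  moves=[0.4,-8,-0.25,0,0,0,-0.004,0.4,-14,-0.45,0,0,0,-0.007,0.4,-15,-0.5,0,0,0,-0.007,0.4,-15,-0.5,0,0,0,-0.007,0.4,-15,-0.5,0,0,0,-0.007,0.4,-15,-0.5,0,0,0,-0.007,0.4,-12,-0.4,0,0,0,-0.006,0.4,-6,-0.2,0,0,0,-0.003],
)

```text
clock: 17.27
tcp_pos: [0.5609, 0.1611, 0.0083]
orientation: [-0.0, 0.771, 0.636, 0.0]
wrist_force: [-0.3, 4.7, 1.2]
finger_gap: 0.0596
grip_force: 1.9
```

```bash
cat >> h.py <<'E'
def binrim():
    im,d=read_camera('top'); P=cloud(d,cam('top')); U=np.stack([(P-O)@BX,(P-O)@BY,P[...,2]],-1)*1e3
    red=(im[...,2].astype(int)>im[...,1]*2.0)&(im[...,2]>60)
    m=red&(U[...,0]>-330)&(U[...,0]<60)&(abs(U[...,1])<90)&(U[...,2]>15); p=U[m]
    h=p[p[:,2]>50]
    for q in (p,h):
        if len(q)>9: c,s,a=cv2.minAreaRect(q[:,:2].astype(np.float32)); print('bay-frame rect',np.round(c,1),np.round(s,1),round(a,1),'x',q[:,0].min().round(1),q[:,0].max().round(1))
    return im
E
python3 - <<'E'
from h import *
binlip(); binrim()
E
```

```text
t 17.27 z 0.0083 lip face tool x -12.1 rel slope deg 0.28 TCP bay x,y -284.4 12.3 tool yaw rel bay -4.37 F [-0.3  4.7  1.2]
bay-frame rect [-200.9    7.6] [107.4 109.2] 86.2 x -252.1 -143.6
bay-frame rect [-193.     7.1] [107.4  93.2] 86.2 x -236.2 -143.6
```

Request:
arm_command(
  moves=[0.4,-8,-0.2,0,0,0,-0.003,0.4,-14,-0.35,0,0,0,-0.005,0.4,-15,-0.4,0,0,0,-0.006,0.4,-15,-0.4,0,0,0,-0.006,0.4,-15,-0.4,0,0,0,-0.006,0.4,-15,-0.4,0,0,0,-0.006,0.4,-12,-0.3,0,0,0,-0.005,0.4,-6,-0.2,0,0,0,-0.003],
)

```text
clock: 18.38
tcp_pos: [0.5407, 0.0629, 0.008]
orientation: [-0.0, 0.759, 0.651, -0.0]
wrist_force: [0.6, 1.9, -1.4]
finger_gap: 0.0601
grip_force: 1.0
```

Run:
```python
from h import *
binlip(); im=binrim()
cv2.imwrite('pics/t7.png',cv2.resize(im[160:250,230:390],(800,450),interpolation=cv2.INTER_CUBIC))
```

```text
t 18.38 z 0.008 lip face tool x -12.3 rel slope deg 0.21 TCP bay x,y -184.5 3.5 tool yaw rel bay -2.09 F [ 0.6  1.9 -1.4]
bay-frame rect [-84.8   7. ] [118.4  78.4] 85.7 x -120.8 -41.5
bay-frame rect [-84.6   1.7] [107.4  75.3] 88.3 x -120.8 -45.9
```

View pics/t7.png

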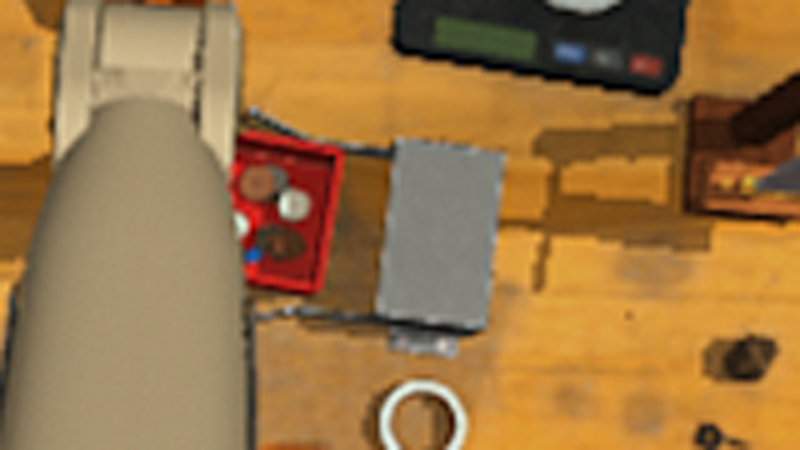

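Request:
arm_command(
  moves=[0.4,-8,-0.3,0,0,0,-0.006,0.4,-12,-0.5,0,0,0,-0.009,0.4,-14,-0.6,0,0,0,-0.01,0.4,-14,-0.5,0,0,0,-0.008,0.4,-14,0,0,0,0,-0.003,0.4,-12,0,0,0,0,0,0.4,-10,0,0,0,0,0,0.4,-6,0,0,0,0,0],
)

```text
clock: 19.48
tcp_pos: [0.5276, -0.0258, 0.0081]
orientation: [-0.0, 0.747, 0.665, 0.0]
wrist_force: [0.9, 2.4, 0.4]
finger_gap: 0.0595
grip_force: 1.4
```

Run:
```python
from h import *
binlip()
```

```text
t 19.48 z 0.0081 lip face tool x -12.2 rel slope deg 0.06 TCP bay x,y -94.9 0.7 tool yaw rel bay -0.02 F [0.9 2.4 0.4]
```

Request:
arm_command(
  moves=[0.4,-6,0,0,0,0,0,0.4,-6,0,0,0,0,0,0.4,-4,0,0,0,0,0,0.4,-3,0,0,0,0,0,0.4,-2,0,0,0,0,0,0.4,-1,0,0,0,0,0],
)

```text
clock: 20.27
tcp_pos: [0.5251, -0.047, 0.0081]
orientation: [-0.0, 0.747, 0.665, 0.0]
wrist_force: [-0.1, 2.2, 1.3]
finger_gap: 0.0596
grip_force: 1.5
```

Request:
arm_command(
  moves=[0.4,-1.5,0,0,0,0,0,0.4,-1,0,0,0,0,0],
)

```text
clock: 20.52
tcp_pos: [0.5249, -0.0495, 0.0081]
orientation: [-0.0, 0.747, 0.665, 0.0]
wrist_force: [0.3, 3.4, 0.7]
finger_gap: 0.0596
grip_force: 1.5
```

Run:
```python
from h import *
binlip()
```

```text
t 20.52 z 0.0081 lip face tool x -12.2 rel slope deg 0.12 TCP bay x,y -71.1 0.7 tool yaw rel bay 0.02 F [0.3 3.4 0.7]
```

Lip near -59; continue until the force rises.

Request:
arm_command(
  moves=[0.4,-1,0,0,0,0,0,0.4,-1,0,0,0,0,0],
)

```text
clock: 20.82
tcp_pos: [0.5246, -0.0505, 0.0081]
orientation: [-0.001, 0.746, 0.666, 0.001]
wrist_force: [0.2, 7.8, 1.3]
finger_gap: 0.0598
grip_force: 4.1
```

Request:
arm_command(
  moves=[0.4,-1,0,0,0,0,0,0.4,0,0,0,0,0,0],
)

```text
clock: 21.08
tcp_pos: [0.5244, -0.0506, 0.0081]
orientation: [-0.001, 0.746, 0.666, 0.001]
wrist_force: [-0.1, 9.4, 0.8]
finger_gap: 0.0601
grip_force: 4.7
```

Request:
arm_command(
  moves=[0.4,-2,0,0,0,0,0,0.4,0,0,0,0,0,0],
)

```text
clock: 21.32
tcp_pos: [0.5239, -0.0508, 0.0081]
orientation: [-0.003, 0.746, 0.666, 0.003]
wrist_force: [0.7, 15.4, 4.1]
finger_gap: 0.0598
grip_force: 7.7
```

Run:
```python
from h import *
binlip()
```

```text
t 21.32 z 0.0081 lip face tool x -11.7 rel slope deg 0.34 TCP bay x,y -69.6 -0.1 tool yaw rel bay 0.17 F [ 0.7 15.4  4.1]
```

Request:
arm_command(
  moves=[0.4,5,0,0,0,0,0,0.4,10,0,0,0,0,0,0.4,25,0,0,0,0,0,0.4,30,0,-30,0,0,0,0.4,40,0,-40,0,0,0,0.4,50,0,-40,0,0,0,0.4,50,0,-40,0,0,0,0.4,30,0,-20,0,0,0],
)

```text
clock: 22.38
tcp_pos: [0.5528, 0.1837, 0.1789]
orientation: [0.001, 0.746, 0.666, 0.002]
wrist_force: [1.0, -0.7, -0.5]
finger_gap: 0.0598
grip_force: 0.0
```

Run:
```python
from h import *
im,d=read_camera('top'); P=cloud(d,cam('top'))
cv2.imwrite('pics/t8.png',cv2.resize(im[130:270,200:430],(800,487),interpolation=cv2.INTER_CUBIC))
U=np.stack([(P-O)@BX,(P-O)@BY,P[...,2]],-1)*1e3
red=(im[...,2].astype(int)>im[...,1]*2.0)&(im[...,2]>60)
p=U[red&(U[...,0]>-100)&(U[...,0]<0)&(abs(U[...,1])<70)&(U[...,2]>22)&(U[...,2]<60)]
print(np.percentile(p,[0,1,50,99,100],axis=0).round(1))
l=p[p[:,2]<40]
for a in range(-50,51,20):
    q=l[abs(l[:,1]-a)<10]; print(a,len(q),q[:,0].min().round(1) if len(q) else '')
m=(P[...,0]>.48)&(P[...,0]<.585)&(P[...,1]>-.46)&(P[...,1]<-.29)&(P[...,2]>.235)&(P[...,2]<.29); print('blade',P[m].mean(0).round(3))
print(get_state()['tcp_pos'],get_state()['wrist_force'].round(1))
```

```text
[[-60.5 -50.5  22.2]
 [-59.  -50.5  22.4]
 [-44.8  27.7  32.6]
 [ -8.5  60.9  55.5]
 [ -7.6  61.6  57. ]]
-50 11 -58.5
-30 7 -57.9
-10 5 -57.3
10 6 -58.5
30 6 -58.3
50 16 -60.5
blade [ 0.543 -0.378  0.253]
[0.55389367 0.18663984 0.18087107] [0.4 1.4 2.3]
```

View pics/t8.png

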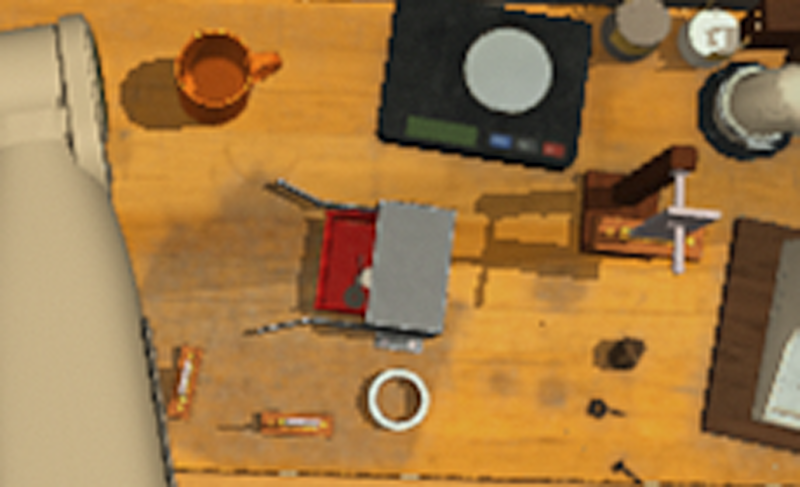

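```bash
python3 -c "from workcell import *; print(hand_in())"
```

```text
the job is handed in; nothing more can be done
None
```

The tee gauge is hanging on the stand's peg. The full bin is in the bay with its rear wall against the back, the bystanders were not touched, and I handed the job in at about 22 s; no verdict came back.

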